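# Level the wobbly counter riser, then stand the glass tip jar on it

### The job

The dark wooden display riser on this reception counter leans because its front feet are too short: push the orange wedge, thin end first, under the brass bar between those feet until the riser's top is level, and let go of it. Then pick up the thin glass tip jar, gripping it only lightly, and set it down softly, upright, in the middle of the riser's top. Leave the pen pot where it is.

Things in the scene. Friction and masses are not known exactly. Their poses are not given: they have to be found in the camera images.
- stand: The riser's fixed foot: a dark steel strip, 12 x 180 x 22 mm, along the riser's back edge, screwed to the counter. The origin lies on the counter, below the middle of the riser's top. Its x axis (level) points from the riser's low front to its back, which is the direction in which the wedge is pushed; y runs along the front edge, z up. The bar and the front are on the -x side.
- riser (a joint): Lean of the riser in rad: 0 is level, -0.09 is its start, leaning down at the front until its short feet meet the counter; positive when the front is too high. It pivots freely on the counter under its back edge, 75 mm behind the stand's origin, and its own weight (0.6 kg) presses the front down, so only the wedge keeps it up.
- riser_top (a point): Centre of the upper face of the riser's dark wooden board, 162 mm (x, front to back) x 180 mm (y), 12 mm thick; when level the face is 60 mm above the counter. The axes are those of the riser, z out of the face. The board's front edge is 81 mm from here towards -x.
- riser_bar (a point): Middle of the round brass bar, 12 mm thick, that runs along y low under the front edge of the board, 75 mm in front of the stand's origin. Clear width for the wedge below it, between the two front feet: 120 mm. Its underside is 6.5 mm above the counter at the start and 20 mm when the riser is level.
- wedge: Orange wedge flat on the counter, 140 mm long, 40 mm wide, 0.12 kg: a block-shaped heel 40 mm long and 32 mm high, then a straight taper 100 mm long, falling from 27 mm to a 3 mm tip. Origin under the middle of the heel, on the counter; x points to the tip, 120 mm away. At level the bar bears on the taper 71 mm from the tip. Friction holds it where it is left, even under load.
- wedge_heel (a point): Centre of the wedge's heel, half-way up (16 mm above the counter); grip it across its 40 mm width (its y); x points to the tip, 120 mm away. A black line crosses the taper 78 mm from the tip: when the riser is level, the front edge of its board, seen from above, just reaches this line.
- jar_mid (a point): Centre of the tip jar, half-way up: an upright thin-walled pale green glass cylinder with a grey metal lid, 64 mm across, 100 mm high, about 0.3 kg. The lid is fixed. The glass cracks if gripped with more than 45 N (by each finger), or if it meets the riser with a bump of more than 25 N or is dropped.
- pot_mid (a point): Centre of the blue pen pot, half-way up: 68 mm across, 95 mm high, with pens that reach 145 mm. It stands near the jar and is to be left alone.
There are look-alikes about, which are no part of the job. Of the things like the wedge, leave any that is green or red; of the rest the larger one is meant.

How it is judged:
By the outcome, as a careful person would: the job done as asked, in the order asked, and still so for the second after the job is handed in, with the robot touching nothing.
It also fails if it takes over 56 s, if anything falls off the work surface, if the arm or the gripper's body presses on something with over 40 N, if the wrist force passes 120 N, or if a joint passes its speed limit or range.

### The arm

A 6-joint arm with a two-finger parallel gripper is mounted at the origin on the work surface. World frame = base frame: x ahead of the robot, y to its left, z up, the work surface at z = 0. Lengths are in m, angles in rad, forces in N, time in s.
With the tool pointing down it reaches from about 0.35 to 0.85 m from the base axis. Payload 8.1 kg.
Tool frame: the origin (TCP) lies between the finger pads; the fingertips stand 25 mm ahead of it and the grasp point (between the pads) lies 6 mm ahead of it (robot.tip_extent is the distance from the TCP to the fingertips, in m); z points along the fingers, y is the direction in which the jaws open and shut (so a half turn about z gives the same grasp; the last joint's range is limited). The gripper opens to 93 mm and grips with 3 to 60 N. Pads are 15 mm wide; open, the fingers measure 128 mm over their backs; the gripper's body (75 mm by 188 mm) begins 65 mm behind the grasp point.
Start: joints at [1.262, 0.13, 1.488, -0, 1.523, -0.085], TCP at [0.133, 0.585, 0.244] pointing down, gripper open.
Joint ranges: [-2.96, 2.96], [-0.89, 2.26], [0.02, 2.5], [-1.34, 4.48], [0, 2.73], [-2.66, 2.66]. Speed limits (rad/s): [2.39, 2.39, 2.79, 3.14, 3.14, 3.14].

### API

Orientations are given as a rotation vector (axis times angle).
In Python, from plant import robot gives the robot as it stands.
- The arm moves only by the tool drive_tool, never from a script. Its argument "increments" is a list of rows, each a list of 7 numbers: the closure, from 0 (fully open) to 1 (shut), then the shift along the world's x, y, z in units of 25 mm (1.0 is 25 mm), then the turn, a rotation vector about the world's x, y, z in rad. In form: [[gripper, dx, dy, dz, rx, ry, rz], ...]. A call has 1 to 20 rows; each row is the pose to reach, as a shift and turn from the pose commanded when the call began; what a row does not reach only later rows make up. A row lasts 1/12 s, in which the tool goes at most 41.7 mm and 7.16 degrees, less where a joint would pass 70% of its speed; a pose out of reach is approached as far as the arm can. A call with a gripper value outside its range is refused whole. The fingers move at their own pace and stop on an object; "squeeze" is the grip in N (left out, the last holds). Time passes only in rows, so rows that repeat a pose let the fingers close. It gives the time, the measured TCP pose, the force and the opening at its end, in the units of the state.
- robot.read_state(): the state, without advancing time (a new reading comes with each control period).
- robot.read_camera(name): name is "side" or "top" or "wrist"; returns a dict with "image" (420x560x3 uint8, red, green, blue), "fx", "fy", "cx", "cy" (pixels), "dist" ([k1, k2, p1, p2, k3] as OpenCV has them; the pictures are not rectified), "T" (4x4, takes a point from camera to world coordinates); the wrist camera has in their place "mount" (4x4, takes a point from camera to tool coordinates, whose origin is the TCP and whose axes are the flange's). Camera axes: x right, y down, z forward; pixel columns grow to the right and rows downward; lengths in m; the calibration is good to about 2 mm. A picture is of the moment at which its call begins: read the wrist's pose just before it. There is no depth.
- robot.close_job(): hands the job in, once; it reports no verdict.
The state is a dict: "t": time; "q": joint angles; "dq": joint speeds; "joint_torque": joint torques, N m; "tool_pos": TCP position; "orientation": TCP orientation; "force": force on the tool from outside, world axes, zero at the start; "wrist_torque": the same for the moment, N m; "opening": finger opening in m.
Only numpy, scipy, OpenCV 4.12 (cv2) and the standard library are available. Lean on these libraries where they do the work, as an engineer would, in place of code of your own. Each camera call takes 0.05 s, during which the arm holds its last target.

## Working session

There is one attempt and no reset: what is moved stays moved. The work goes in short steps, Python scripts to look and compute and a tool call to move; the robot and the scene stay as the last step left them, time stands still between calls to the robot, and variables do not carry over. Pictures are saved under pics/ and viewed, and the job is handed in when it is done.

Besides the shell and the picture viewer there is one more tool, called after ">>>" in YAML: its name, and indented under it one key for each argument. drive_tool: Moves the arm, as the interface text tells. Its arguments: {"type":"object","properties":{"increments":{"type":"array"},"squeeze":{"type":"number"}},"required":["increments"]}

```bash
ls; mkdir -p pics; cat > h.py <<'E'
import numpy as np, cv2
from plant import robot
from scipy.spatial.transform import Rotation as R
def cam(name,save=None):
    s=robot.read_state(); c=robot.read_camera(name)
    if name=="wrist":
        T=np.eye(4);T[:3,:3]=R.from_rotvec(s["orientation"]).as_matrix();T[:3,3]=s["tool_pos"]
        c["T"]=T@np.array(c["mount"])
    if save: cv2.imwrite("pics/"+save,c["image"][:,:,::-1])
    c["K"]=np.array([[c["fx"],0,c["cx"]],[0,c["fy"],c["cy"]],[0,0,1]]);return c
def ray(c,uv):
    p=cv2.undistortPoints(np.array(uv,float).reshape(-1,1,2),c["K"],np.array(c["dist"],float)).reshape(-1,2)
    d=np.c_[p,np.ones(len(p))]@np.array(c["T"])[:3,:3].T
    return np.array(c["T"])[:3,3],d
def onz(c,uv,z):
    o,d=ray(c,uv); return o+d*((z-o[2])/d[:,2])[:,None]
def proj(c,P):
    Ti=np.linalg.inv(c["T"]);rv=cv2.Rodrigues(Ti[:3,:3])[0]
    return cv2.projectPoints(np.array(P,float).reshape(-1,1,3),rv,Ti[:3,3],c["K"],np.array(c["dist"],float))[0].reshape(-1,2)
def tri(c1,u1,c2,u2):
    A=np.zeros((3,3));b=np.zeros(3)
    for c,u in((c1,u1),(c2,u2)):
        o,d=ray(c,[u]);d=d[0]/np.linalg.norm(d[0]);M=np.eye(3)-np.outer(d,d);A+=M;b+=M@o
    return np.linalg.solve(A,b)
E
python3 - <<'E'
from h import *
for n in("side","top","wrist"): 
    c=cam(n,n+"0.png");print(n,np.round(c["T"],3).tolist(),c["fx"])
print(robot.read_state())
E
```

```text
pics
side [[0.79, -0.421, 0.446, -0.003], [-0.613, -0.555, 0.562, -0.679], [0.011, -0.718, -0.696, 0.853], [0.0, 0.0, 0.0, 1.0]] 388.2108630478431
top [[-0.003, -0.987, 0.159, 0.253], [-1.0, 0.004, 0.008, -0.057], [-0.009, -0.159, -0.987, 1.638], [0.0, 0.0, 0.0, 1.0]] 531.8899430720448
wrist [[0.223, 0.945, 0.241, 0.066], [0.975, -0.216, -0.056, 0.599], [-0.001, 0.247, -0.969, 0.384], [0.0, 0.0, 0.0, 1.0]] 307.4564868217657
{'t': 0.15, 'q': array([ 1.26157934e+00,  1.31000646e-01,  1.48900644e+00,  2.19234276e-05,
        1.52297883e+00, -8.53962574e-02]), 'dq': array([ 7.01338146e-04, -3.70561356e-03, -2.08386574e-03, -6.40489241e-05,
       -1.13797450e-03,  3.17258668e-04]), 'joint_torque': array([ 2.14726679e-04, -5.60479045e+01, -4.92331517e+01,  7.67673645e-02,
        3.08648078e-02, -5.40132010e-05]), 'tool_pos': array([0.13302445, 0.58467166, 0.24283311]), 'orientation': array([-3.50812063e-01, -3.12164697e+00,  2.13912266e-03]), 'force': array([-0.38232345,  0.08419351, -0.15704344]), 'wrist_torque': array([ 0.02251568, -0.03060025,  0.00973444]), 'opening': 0.09313721476963145}
```

View pics/top0.png

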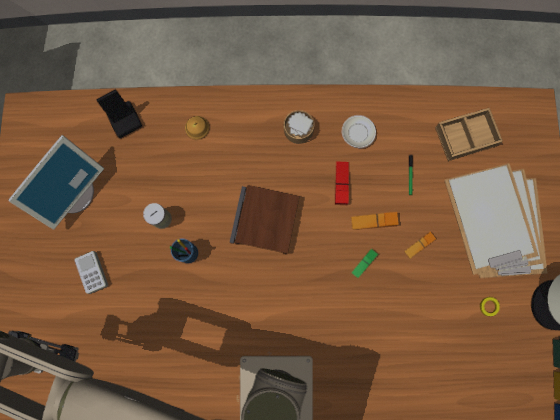

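View pics/side0.png

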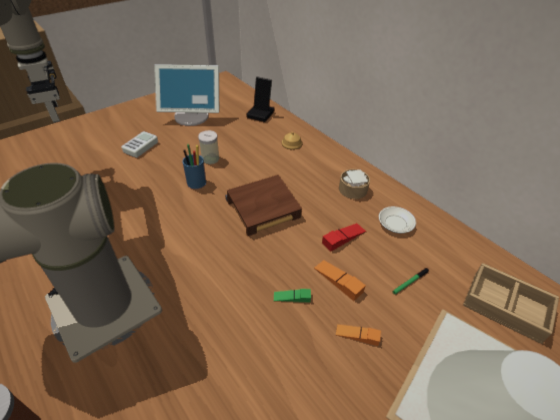

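View pics/wrist0.png

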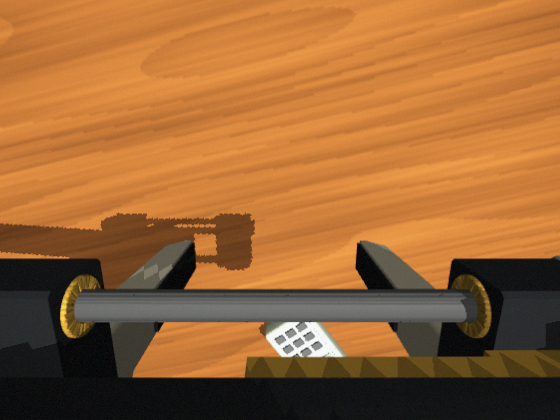

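The top view shows the riser at (267,219) with its steel strip on the left. The large orange wedge is at (375,221), the jar at (154,214) and the pot at (183,250). The small orange, green and red wedges are look-alikes. Next I measure these.

```bash
python3 - <<'E'
from h import *
c=cam("top");im=c["image"];hsv=cv2.cvtColor(im,cv2.COLOR_RGB2HSV)
crop=im[170:290,130:450];cv2.imwrite("pics/topcrop.png",cv2.resize(crop,(800,300),interpolation=cv2.INTER_CUBIC)[:,:,::-1])
m=((hsv[...,0]>8)&(hsv[...,0]<22)&(hsv[...,1]>200)&(hsv[...,2]>170)).astype(np.uint8)
m=cv2.morphologyEx(m,cv2.MORPH_CLOSE,np.ones((5,5)))
n,l,st,ce=cv2.connectedComponentsWithStats(m)
for i in range(1,n):
  if st[i,4]>80:
    cn=cv2.findContours((l==i).astype(np.uint8),0,2)[0][0];r=cv2.minAreaRect(cn);b=cv2.boxPoints(r);print(st[i],ce[i],b.tolist(),onz(c,b,0.015).round(3).tolist())
# riser: dark wood
m=((hsv[...,2]<95)).astype(np.uint8);m[:, :225]=0;m[:,310:]=0;m[:180]=0;m[260:]=0
m=cv2.morphologyEx(m,cv2.MORPH_OPEN,np.ones((3,3)))
cn=max(cv2.findContours(m,0,2)[0],key=cv2.contourArea);b=cv2.boxPoints(cv2.minAreaRect(cn));print("riser",b.tolist(),onz(c,b,.05).round(3).tolist())
s=cam("side");cv2.imwrite("pics/sidecrop.png",cv2.resize(s["image"][110:310,170:410],(720,600),interpolation=cv2.INTER_CUBIC)[:,:,::-1])
E
```

```text
[366 212  32  15 249] [385.08433735 219.44176707] [[364.8386535644531, 215.16017150878906], [396.3342590332031, 211.78565979003906], [397.5296936035156, 222.9432830810547], [366.0340881347656, 226.3177947998047]] [[0.536, -0.278, 0.015], [0.546, -0.377, 0.015], [0.511, -0.38, 0.015], [0.5, -0.281, 0.015]]
riser [[229.2041015625, 241.83480834960938], [241.38671875, 183.1368408203125], [305.02288818359375, 196.3443603515625], [292.84027099609375, 255.04232788085938]] [[0.449, 0.138, 0.05], [0.631, 0.103, 0.05], [0.588, -0.092, 0.05], [0.409, -0.054, 0.05]]
```

View pics/topcrop.png

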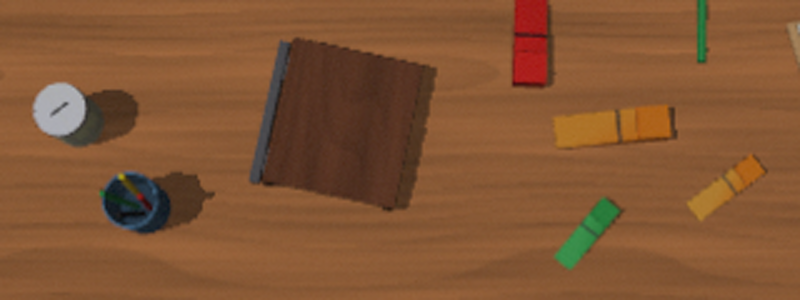

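View pics/sidecrop.png

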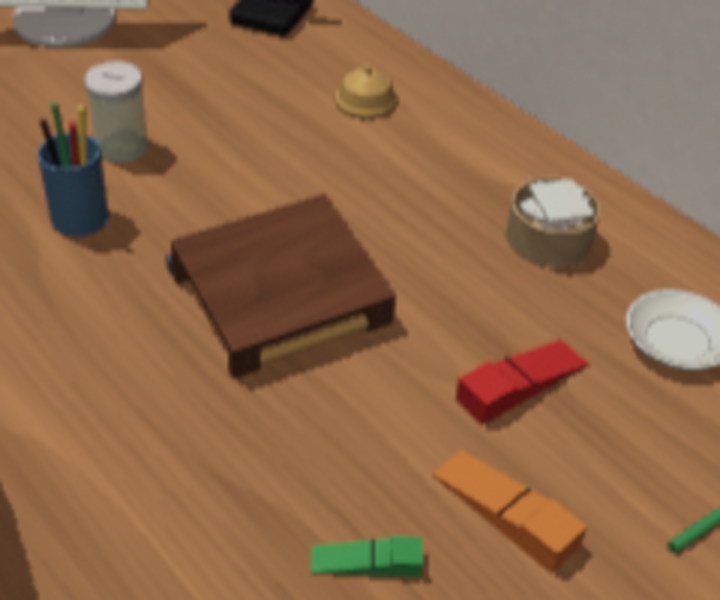

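```bash
python3 - <<'E'
from h import *
c=cam("top")
f=lambda L:np.array(L)/2.5+[130,170]-0.3
P=[]
for uv,z in (((293,38),.0605),((262,182),.0605),((436,67),.046),((393,210),.046)): P.append(onz(c,[f(uv)],z)[0])
P=np.array(P);print(P.round(3))
x=(P[0]+P[1]-P[2]-P[3]);print("lens",np.linalg.norm(P[0]-P[2]),np.linalg.norm(P[1]-P[3]),np.linalg.norm(P[0]-P[1]),np.linalg.norm(P[2]-P[3]))
y=P[0]-P[1]+P[2]-P[3]
print("riser yaw from x",np.degrees(np.arctan2(x[1],x[0])),"from y",np.degrees(np.arctan2(y[1],y[0])),"centre",P.mean(0))
t=onz(c,[f((555,117)),f((558,148))],.003);h=onz(c,[f((669,104)),f((673,137))],.032)
t,hh=t.mean(0),h.mean(0);d=t-hh;print("wedge tip",t,"heel end",hh,np.linalg.norm(d[:2]),np.degrees(np.arctan2(d[1],d[0])))
s=cam("side")
# side cross-checks
g=lambda L:np.array(L)/3+[170,110]-0.33
for n,uv,z in(("riser back y-",(173,243),.0605),("back",(326,197),.0605),("front",(393,295),.046),("front",(232,350),.046),("wtip",(460,452),.003),("wtip",(434,477),.003),("heel",(584,530),.032),("heel",(555,556),.032)):print(n,onz(s,[g(uv)],z).round(3))
print("jar lid top",onz(c,[f((60,110))],.1),"side",onz(s,[g((114,79))],.1))
print("pot rim top",onz(c,[f((132,200))],.095),onz(s,[g((70,150))],.095))
E
```

```text
[[ 0.623  0.085  0.06 ]
 [ 0.446  0.12   0.06 ]
 [ 0.589 -0.089  0.046]
 [ 0.413 -0.036  0.046]]
lens 0.1780429281287766 0.16067698694442942 0.18002863412939876 0.1830452386516998
riser yaw from x 78.63427842830932 from y -14.092992490130108 centre [0.5177399 0.0198654 0.05325  ]
wedge tip [ 0.51394397 -0.23986252  0.003     ] heel end [ 0.52369158 -0.37858167  0.032     ] 0.13906120058119462 94.01949187582812
riser back y- [[0.446 0.114 0.06 ]]
back [[0.619 0.077 0.06 ]]
front [[ 0.587 -0.071  0.046]]
front [[ 0.415 -0.036  0.046]]
wtip [[ 0.53  -0.235  0.003]]
wtip [[ 0.492 -0.242  0.003]]
heel [[ 0.538 -0.375  0.032]]
heel [[ 0.5   -0.378  0.032]]
jar lid top [[0.52788131 0.35890955 0.1       ]] side [[0.52625187 0.35519599 0.1       ]]
pot rim top [[0.42085209 0.26985487 0.095     ]] [[0.42144514 0.27287447 0.095     ]]
```

>>> drive_tool:
  increments:
    - [0, 0, 0, 1.5, 0, 0, 0]
    - [0, 15.3, -25.8, 1.5, 0, 0, -1.553]
    - [0, 15.3, -25.8, 1.5, 0, 0, -1.553]
    - [0, 15.3, -25.8, 1.5, 0, 0, -1.553]
    - [0, 15.3, -25.8, 1.5, 0, 0, -1.553]
    - [0, 15.3, -25.8, 1.5, 0, 0, -1.553]
    - [0, 15.3, -25.8, 1.5, 0, 0, -1.553]
    - [0, 15.3, -25.8, 1.5, 0, 0, -1.553]
    - [0, 15.3, -25.8, 1.5, 0, 0, -1.553]
    - [0, 15.3, -25.8, 1.5, 0, 0, -1.553]
    - [0, 15.3, -25.8, 1.5, 0, 0, -1.553]
    - [0, 15.3, -25.8, 1.5, 0, 0, -1.553]
    - [0, 15.3, -25.8, 1.5, 0, 0, -1.553]
    - [0, 15.3, -25.8, 1.5, 0, 0, -1.553]
    - [0, 15.3, -25.8, 1.5, 0, 0, -1.553]
    - [0, 15.3, -25.8, 1.5, 0, 0, -1.553]
    - [0, 15.3, -25.8, 1.5, 0, 0, -1.553]
    - [0, 15.3, -25.8, 1.5, 0, 0, -1.553]
    - [0, 15.3, -25.8, 1.5, 0, 0, -1.553]
    - [0, 15.3, -25.8, 1.5, 0, 0, -1.553]

```text
t: 2.02
tool_pos: [0.5174, -0.0659, 0.2799]
orientation: [2.442, 1.975, -0.003]
force: [0.9, 0.6, 0.2]
opening: 0.0933
```

```bash
python3 - <<'E'
from h import *
s=robot.read_state();print(s["t"],s["tool_pos"],s["orientation"],s["q"])
import pickle
c=cam("wrist","w1.png");pickle.dump(c,open("w1.pkl","wb"))
E
```

```text
2.0167 [ 0.51743811 -0.06589425  0.27988069] [ 2.44214538  1.97454436 -0.00319217] [-0.22344809 -0.09482017  1.65045924 -0.00225656  1.58637483 -0.01252586]
```

View pics/w1.png

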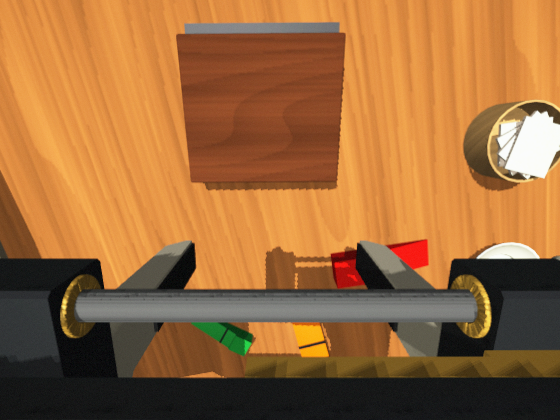

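```bash
python3 - <<'E'
from h import *
c=cam("wrist");s=robot.read_state();print(s["t"],s["tool_pos"],s["orientation"],abs(s["dq"]).max())
im=c["image"]
g=im.astype(int)
m=((g[...,0]<130)&(g[...,0]-g[...,2]>25)).astype(np.uint8);m[:15]=0;m[200:]=0;m[:,:160]=0;m[:,370:]=0
cv2.imwrite("pics/w1b.png",cv2.resize(im[0:210,160:370],(800,800))[:600,:,::-1]);
v=cv2.resize(im[10:205,165:365],(800,600),fx=4,fy=4,interpolation=cv2.INTER_CUBIC);cv2.imwrite("pics/w1b.png",cv2.resize(im[15:165+30,168:358],(760,720))[0:600,:,::-1])
cv2.imwrite("pics/w1c.png",cv2.resize(im[15:195,168:358],None,fx=3.3,fy=3.3,interpolation=cv2.INTER_CUBIC)[:,:,::-1])
import pickle;pickle.dump(c,open("w1.pkl","wb"))
E
```

```text
2.1167 [ 0.51569383 -0.06129772  0.2804067 ] [-2.43993500e+00 -1.97666370e+00  1.44281616e-03] 0.04764602845975396
```

View pics/w1c.png

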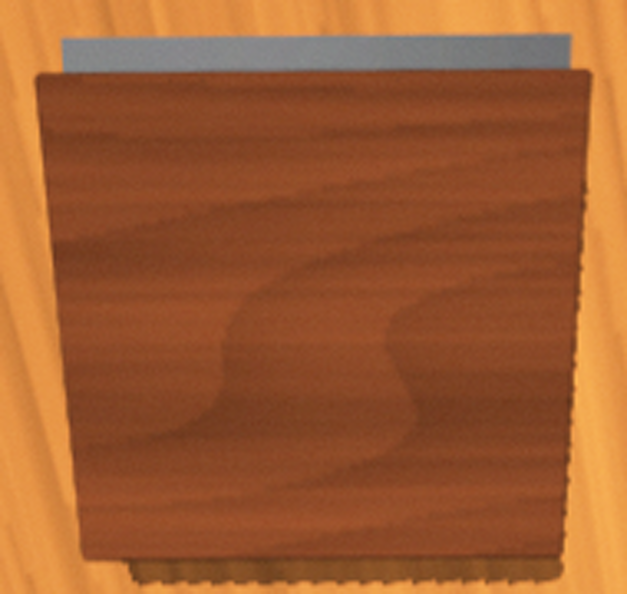

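```bash
python3 - <<'E'
from h import *
import pickle;c=pickle.load(open("w1.pkl","rb"))
s=robot.read_state();T=np.eye(4);T[:3,:3]=R.from_rotvec(s["orientation"]).as_matrix();T[:3,3]=s["tool_pos"];c["T"]=T@c["mount"]
f=lambda L:(np.array(L)+.5)/3.3-.5+[168,15]
B=onz(c,[f((37,74)),f((591,71))],.0603);F=onz(c,[f((83,559)),f((560,557))],.046)
print(B.round(4),F.round(4))
l=np.linalg.norm;print(l(B[0]-B[1]),l(F[0]-F[1]),l(B.mean(0)-F.mean(0)))
x=B.mean(0)-F.mean(0);yaw=np.arctan2(x[1],x[0]);print("yaw",np.degrees(yaw))
for P in(B,F):
  y=P[0]-P[1];print(np.degrees(np.arctan2(y[1],y[0]))-90)
u=np.array([np.cos(yaw),np.sin(yaw)]);print("origin",B.mean(0)[:2]-.0756*u,F.mean(0)[:2]+.0858*u)
# steel strip back edge, z .022
S=onz(c,[f((62,39)),f((571,35))],.022);print("strip back",S,l(S[0]-S[1]))
E
```

```text
[[0.4495 0.1237 0.0603]
 [0.6238 0.0874 0.0603]] [[ 0.4169 -0.0325  0.046 ]
 [ 0.5912 -0.0688  0.046 ]]
0.17801212810467373 0.17804203274162897 0.1602242606160746
yaw 78.20894244718373
78.23022012902888
78.22750945066085
origin [0.52117721 0.03152559] [0.52154812 0.03330244]
strip back [[0.45282302 0.1451817  0.022     ]
 [0.62865129 0.10893602 0.022     ]] 0.1795252950688273
```

>>> drive_tool:
  increments:
    - [0, 0.25, -15.1, -3.2, 0, 0, 0.28]
    - [0, 0.25, -15.1, -3.2, 0, 0, 0.28]
    - [0, 0.25, -15.1, -3.2, 0, 0, 0.28]
    - [0, 0.25, -15.1, -3.2, 0, 0, 0.28]
    - [0, 0.25, -15.1, -3.2, 0, 0, 0.28]
    - [0, 0.25, -15.1, -3.2, 0, 0, 0.28]
    - [0, 0.25, -15.1, -3.2, 0, 0, 0.28]
    - [0, 0.25, -15.1, -3.2, 0, 0, 0.28]
    - [0, 0.25, -15.1, -3.2, 0, 0, 0.28]
    - [0, 0.25, -15.1, -3.2, 0, 0, 0.28]
    - [0, 0.25, -15.1, -3.2, 0, 0, 0.28]
    - [0, 0.25, -15.1, -3.2, 0, 0, 0.28]
    - [0, 0.25, -15.1, -3.2, 0, 0, 0.28]
    - [0, 0.25, -15.1, -3.2, 0, 0, 0.28]

```text
t: 3.28
tool_pos: [0.5228, -0.4356, 0.2021]
orientation: [2.135, 2.304, 0.001]
force: [-0.5, -0.2, 0.9]
opening: 0.0933
```

```bash
python3 - <<'E'
from h import *
import pickle
c=cam("wrist","w2.png");pickle.dump(c,open("w2.pkl","wb"))
s=robot.read_state();print(s["t"],s["tool_pos"],s["orientation"],abs(s["dq"]).max())
E
```

```text
3.3333 [ 0.52280939 -0.43575242  0.2022082 ] [2.13460763e+00 2.30357930e+00 4.57381074e-04] 0.004095941113299894
```

View pics/w2.png

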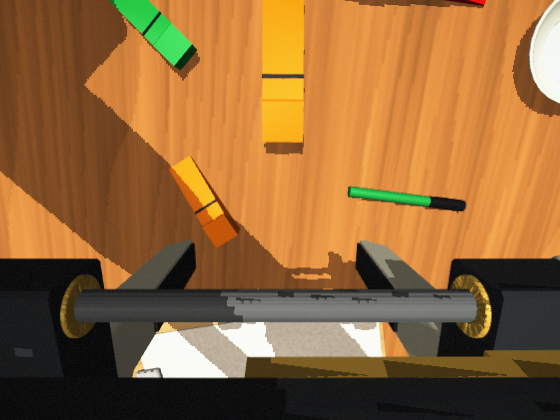

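The wrist view shows the wedge: heel end at row 142, columns 262–303, black line at row 76.

```bash
python3 - <<'E'
from h import *
import pickle
c=pickle.load(open("w2.pkl","rb"));im=c["image"];g=im.astype(int)
cr=cv2.resize(im[0:165,220:345],None,fx=3.6,fy=3.6,interpolation=cv2.INTER_CUBIC);cv2.imwrite("pics/w2c.png",cr[:,:,::-1])
h=cv2.cvtColor(im,cv2.COLOR_RGB2HSV)
for r in(5,50,110,135):
  print(r,[tuple(h[r,x]) for x in(250,258,261,263,280,300,303,306)])
for r in range(136,154): print(r,g[r,283])
for r in range(68,84): print(r,g[r,283],g[r,266])
E
```

```text
5 [(np.uint8(14), np.uint8(183), np.uint8(203)), (np.uint8(15), np.uint8(176), np.uint8(236)), (np.uint8(15), np.uint8(181), np.uint8(233)), (np.uint8(20), np.uint8(234), np.uint8(249)), (np.uint8(20), np.uint8(230), np.uint8(249)), (np.uint8(20), np.uint8(235), np.uint8(249)), (np.uint8(18), np.uint8(233), np.uint8(241)), (np.uint8(14), np.uint8(179), np.uint8(219))]
50 [(np.uint8(14), np.uint8(176), np.uint8(227)), (np.uint8(15), np.uint8(177), np.uint8(233)), (np.uint8(15), np.uint8(179), np.uint8(232)), (np.uint8(21), np.uint8(224), np.uint8(250)), (np.uint8(21), np.uint8(221), np.uint8(250)), (np.uint8(21), np.uint8(223), np.uint8(250)), (np.uint8(19), np.uint8(219), np.uint8(240)), (np.uint8(14), np.uint8(184), np.uint8(208))]
110 [(np.uint8(14), np.uint8(176), np.uint8(229)), (np.uint8(15), np.uint8(173), np.uint8(234)), (np.uint8(16), np.uint8(177), np.uint8(240)), (np.uint8(21), np.uint8(221), np.uint8(251)), (np.uint8(21), np.uint8(217), np.uint8(251)), (np.uint8(21), np.uint8(222), np.uint8(251)), (np.uint8(17), np.uint8(209), np.uint8(235)), (np.uint8(14), np.uint8(178), 
[... 490 characters left out ...]
3  28]
142 [179 104  33]
143 [136  81  38]
144 [136  80  35]
145 [134  79  37]
146 [135  80  39]
147 [133  78  37]
148 [135  82  38]
149 [134  81  40]
150 [134  80  40]
151 [132  78  34]
152 [132  78  36]
153 [133  80  38]
68 [251 191  37] [251 188  38]
69 [250 189  34] [251 188  34]
70 [251 190  40] [250 188  37]
71 [251 191  41] [251 189  37]
72 [251 192  39] [250 186  34]
73 [239 168  47] [233 157  48]
74 [145 105  54] [100  80  58]
75 [63 61 59] [63 61 61]
76 [59 58 58] [63 63 59]
77 [84 69 52] [85 69 52]
78 [168  95  33] [217 139  39]
79 [240 156  30] [251 190  37]
80 [251 191  39] [251 188  38]
81 [250 191  38] [251 190  39]
82 [251 193  41] [251 189  40]
83 [250 192  39] [251 190  42]
```

View pics/w2c.png

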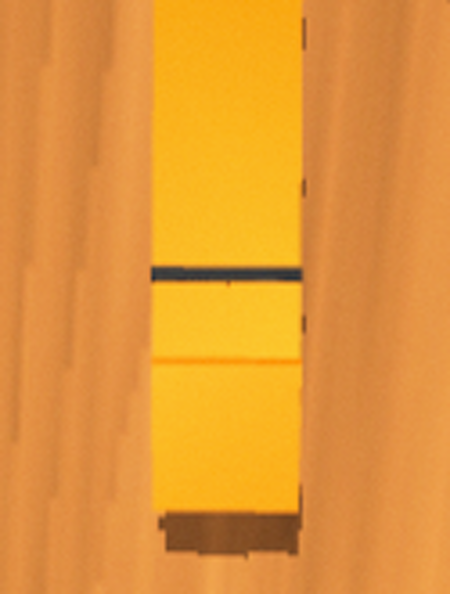

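```bash
python3 - <<'E'
from h import *
import pickle
c=pickle.load(open("w2.pkl","rb"))
s=robot.read_state();T=np.eye(4);T[:3,:3]=R.from_rotvec(s["orientation"]).as_matrix();T[:3,3]=s["tool_pos"];c["T"]=T@c["mount"]
f=lambda L:(np.array(L)+.5)/3.6-.5+[220,0]
E=onz(c,[f((153,513)),f((300,512))],.032);H=onz(c,[f((153,362)),f((302,360))],.032);B=onz(c,[f((152,274)),f((302,274))],.0217)
K=onz(c,[f((153,4)),f((303,4))],.0065)
for P in(E,H,B,K):print(P.mean(0).round(4),np.linalg.norm(P[0]-P[1]),np.degrees(np.arctan2(*(P[0]-P[1])[[1,0]]))-90)
d=B.mean(0)-E.mean(0);print(np.degrees(np.arctan2(d[1],d[0])),np.linalg.norm(d[:2]))
d=H.mean(0)-E.mean(0);print(np.degrees(np.arctan2(d[1],d[0])),np.linalg.norm(d[:2]))
d=K.mean(0)-E.mean(0);print(np.degrees(np.arctan2(d[1],d[0])),np.linalg.norm(d[:2]))
print("tool y yaw",2*np.degrees(np.arctan2(s["orientation"][1],s["orientation"][0]))-90)
E
```

```text
[ 0.5249 -0.3757  0.032 ] 0.04032668101612674 -265.3057830125157
[ 0.522  -0.3365  0.032 ] 0.039582953188930854 -264.94522738429254
[ 0.5202 -0.3134  0.0217] 0.040435006550030295 -265.66473526661207
[ 0.5152 -0.2439  0.0065] 0.040143620980780136 -265.64263691264864
94.28584708835672 0.062480811022966404
94.25843109926565 0.03927771790505238
94.19573374633534 0.13218985819859513
tool y yaw 4.3606499707934745
```

>>> drive_tool:
  increments:
    - [0, 0.02, 1.6, 0, 0, 0, 0]
    - [0, 0.02, 3.2, 0, 0, 0, 0]
    - [0, 0.02, 3.2, -1.5, 0, 0, 0]
    - [0, 0.02, 3.2, -3, 0, 0, 0]
    - [0, 0.02, 3.2, -4.5, 0, 0, 0]
    - [0, 0.02, 3.2, -5.6, 0, 0, 0]
    - [0, 0.02, 3.2, -6.4, 0, 0, 0]
    - [0, 0.02, 3.2, -6.8, 0, 0, 0]
    - [0, 0.02, 3.2, -6.9, 0, 0, 0]
    - [0, 0.02, 3.2, -6.9, 0, 0, 0]
    - [1, 0.02, 3.2, -6.9, 0, 0, 0]
    - [1, 0.02, 3.2, -6.9, 0, 0, 0]
    - [1, 0.02, 3.2, -6.9, 0, 0, 0]
    - [1, 0.02, 3.2, -6.9, 0, 0, 0]
    - [1, 0.02, 3.2, -6.9, 0, 0, 0]
    - [1, 0.02, 3.2, -6.9, 0, 0, 0]
    - [1, 0.02, 3.2, -6.9, 0, 0, 0]
    - [1, 0.02, 3.2, -6.9, 0, 0, 0]
  squeeze: 40

```text
t: 4.83
tool_pos: [0.5223, -0.3574, 0.0286]
orientation: [-2.138, -2.302, 0.0]
force: [1.1, -0.2, 0.3]
opening: 0.0443
```

```bash
python3 - <<'E'
from h import *
c=cam("wrist","w3.png");s=robot.read_state();print(s["t"],s["tool_pos"],s["orientation"],s["force"],s["opening"])
E
```

```text
4.8833 [ 0.52242271 -0.35747248  0.02861424] [2.13774160e+00 2.30201891e+00 6.10362339e-05] [ 0.81394126 -0.39575759  0.23265698] 0.04032129837313608
```

View pics/w3.png

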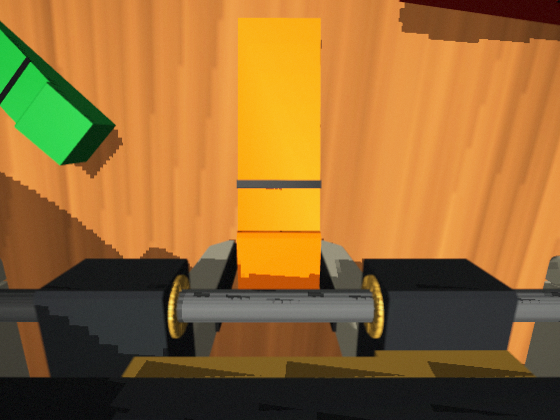

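```bash
python3 - <<'E'
from h import *
c=cam("top");im=c["image"];h=cv2.cvtColor(im,cv2.COLOR_RGB2HSV)
for n,m in(("g",(h[...,0]>45)&(h[...,0]<80)&(h[...,1]>150)),("r",((h[...,0]<5)|(h[...,0]>174))&(h[...,1]>170))):
  m=m.astype(np.uint8);m[:150]=0;m[290:]=0;m[:,:325]=0;m[:,400:]=0
  pts=np.argwhere(m)[:,::-1];b=cv2.boxPoints(cv2.minAreaRect(pts.astype(np.float32)));print(n,onz(c,b,.02).round(3).tolist())
c=cam("wrist");im=c["image"].astype(int)
print([ (r,im[r,280].tolist()) for r in range(14,22)],[(x,im[60,x].tolist()) for x in (*range(234,242),*range(317,325))])
tip=onz(c,[(238,17.5),(320.5,17.5)],.003);L=onz(c,[(237,183.8),(320.5,183.8)],.0217)
s=robot.read_state();Rm=R.from_rotvec(s["orientation"]).as_matrix()
for P in(tip,L):
  print(P.mean(0),Rm.T@(P.mean(0)-s["tool_pos"]),np.linalg.norm(P[0]-P[1]))
E
```

```text
g [[1.343, 1.014, 0.02], [1.343, 1.014, 0.02], [1.343, 1.014, 0.02], [1.343, 1.014, 0.02]]
r [[0.705, -0.188, 0.02], [0.705, -0.229, 0.02], [0.57, -0.226, 0.02], [0.57, -0.185, 0.02]]
[(14, [228, 145, 67]), (15, [227, 146, 68]), (16, [232, 151, 66]), (17, [244, 163, 42]), (18, [250, 177, 25]), (19, [250, 177, 21]), (20, [250, 175, 17]), (21, [250, 177, 25])] [(234, [238, 158, 75]), (235, [237, 157, 72]), (236, [243, 163, 57]), (237, [251, 177, 24]), (238, [251, 179, 23]), (239, [251, 177, 20]), (240, [251, 181, 29]), (241, [251, 181, 27]), (317, [251, 183, 29]), (318, [250, 174, 29]), (319, [241, 159, 52]), (320, [226, 143, 68]), (321, [225, 142, 65]), (322, [226, 142, 67]), (323, [226, 144, 67]), (324, [224, 142, 67])]
[ 0.51452956 -0.23554695  0.003     ] [0.12215531 0.00117689 0.02559723] 0.03979719661082914
[ 0.51998009 -0.31329575  0.0217    ] [0.04421653 0.00085937 0.00689644] 0.040507609632562905
```

>>> drive_tool:
  increments:
    - [1, 0, 0, 1, 0, 0, 0]
    - [1, 0, 0, 2, 0, 0, 0]
    - [1, -0.6, 1.6, 2, 0, 0, -0.1]
    - [1, -1.2, 3.2, 2, 0, 0, -0.2]
    - [1, -1.7, 4.8, 2, 0, 0, -0.28]
    - [1, -2.02, 6.1, 2, 0, 0, -0.28]
    - [1, -2.02, 6.12, 1.2, 0, 0, -0.28]
    - [1, -2.02, 6.12, 0.5, 0, 0, -0.28]
    - [1, -2.02, 6.12, 0.15, 0, 0, -0.28]
    - [1, -2.02, 6.12, 0, 0, 0, -0.28]
    - [1, -2.02, 6.12, 0, 0, 0, -0.28]
    - [1, -2.02, 6.12, 0, 0, 0, -0.28]

```text
t: 5.98
tool_pos: [0.4721, -0.2049, 0.0289]
orientation: [2.439, 1.981, -0.0]
force: [0.9, -0.0, -0.8]
opening: 0.0397
```

```bash
python3 - <<'E'
from h import *
c=cam("wrist","w4.png");s=robot.read_state();print(s["t"],s["tool_pos"],s["orientation"],s["force"],s["opening"])
o=s["orientation"];print("yaw",2*np.degrees(np.arctan2(o[1],o[0]))-90)
E
```

```text
6.0333 [ 0.47214311 -0.20497045  0.0288751 ] [2.43838612e+00 1.98043887e+00 7.87892572e-05] [ 0.40506693 -0.27899581 -0.74690266] 0.039839660434995226
yaw -11.83351198467058
```

View pics/w4.png

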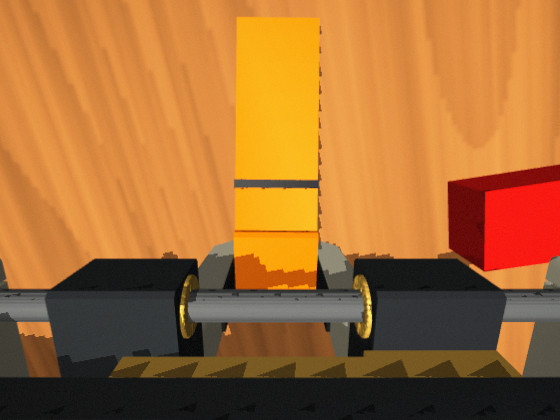

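>>> drive_tool:
  increments:
    - [1, 0.1, 0.49, 0, 0, 0, 0]
    - [1, 0.2, 0.98, 0, 0, 0, 0]
    - [1, 0.3, 1.47, 0, 0, 0, 0]
    - [1, 0.4, 1.96, 0, 0, 0, 0]
    - [1, 0.48, 2.35, 0, 0, 0, 0]
    - [1, 0.55, 2.69, 0, 0, 0, 0]
    - [1, 0.62, 3.03, 0, 0, 0, 0]
    - [1, 0.68, 3.33, 0, 0, 0, 0]
    - [1, 0.74, 3.62, 0, 0, 0, 0]
    - [1, 0.8, 3.92, 0, 0, 0, 0]
    - [1, 0.84, 4.11, 0, 0, 0, 0]
    - [1, 0.86, 4.21, 0, 0, 0, 0]
    - [1, 0.86, 4.21, 0, 0, 0, 0]
    - [1, 0.86, 4.21, 0, 0, 0, 0]

```text
t: 7.2
tool_pos: [0.4934, -0.0985, 0.0285]
orientation: [-2.437, -1.981, -0.001]
force: [1.0, 2.3, -1.0]
opening: 0.0397
```

```bash
python3 - <<'E'
from h import *
c=cam("wrist","w5.png");s=robot.read_state();print(s["t"],s["tool_pos"],s["orientation"],s["force"],s["opening"])
c=cam("side");cv2.imwrite("pics/s5.png",cv2.resize(c["image"][150:270,200:360],None,fx=5,fy=5,interpolation=cv2.INTER_CUBIC)[:,:,::-1])
E
```

```text
7.25 [ 0.49335426 -0.09862632  0.02852924] [-2.43734200e+00 -1.98061754e+00 -1.00344925e-03] [ 0.01338771  2.33807945 -1.83937734] 0.0399392173783007
```

View pics/w5.png

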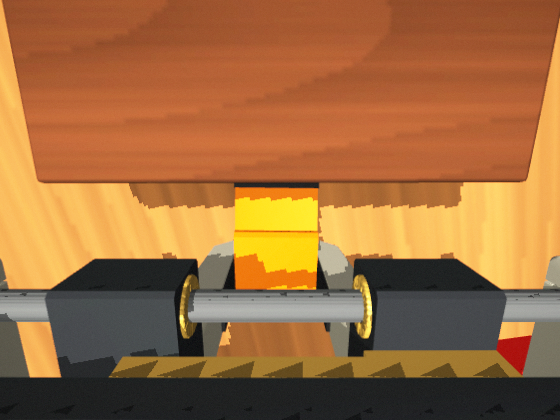

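View pics/s5.png

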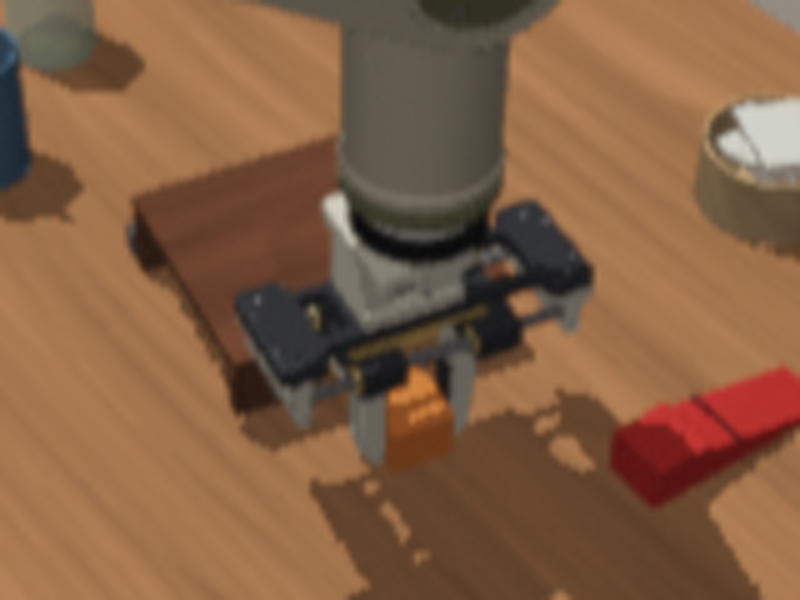

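```bash
cat > edge.py <<'E'
from h import *
c=cam("wrist");s=robot.read_state();g=c["image"].astype(int)
Rm=R.from_rotvec(s["orientation"]).as_matrix()
print("t",s["t"],s["tool_pos"])
for x in(100,180,400,480):
  print(x,[(r,int(g[r,x].sum())) for r in range(174,192)])
for r in (176,177,178):
  print(r,[(x,int(g[r,x,0])) for x in range(30,44)],[(x,int(g[r,x,0])) for x in range(520,534)])
E
python3 edge.py
```

```text
t 7.35 [ 0.49330232 -0.09894758  0.02852713]
100 [(174, 361), (175, 362), (176, 359), (177, 360), (178, 334), (179, 294), (180, 253), (181, 200), (182, 429), (183, 537), (184, 534), (185, 530), (186, 532), (187, 528), (188, 528), (189, 526), (190, 531), (191, 521)]
180 [(174, 362), (175, 371), (176, 364), (177, 354), (178, 307), (179, 263), (180, 230), (181, 185), (182, 270), (183, 328), (184, 334), (185, 333), (186, 330), (187, 330), (188, 325), (189, 328), (190, 333), (191, 337)]
400 [(174, 356), (175, 356), (176, 358), (177, 344), (178, 302), (179, 263), (180, 218), (181, 222), (182, 295), (183, 324), (184, 322), (185, 318), (186, 331), (187, 323), (188, 328), (189, 324), (190, 330), (191, 334)]
480 [(174, 313), (175, 314), (176, 318), (177, 300), (178, 269), (179, 234), (180, 188), (181, 432), (182, 545), (183, 538), (184, 548), (185, 551), (186, 546), (187, 547), (188, 545), (189, 546), (190, 546), (191, 546)]
176 [(30, 249), (31, 248), (32, 248), (33, 248), (34, 250), (35, 248), (36, 226), (37, 177), (38, 191), (39, 193), (40, 192), (41, 193), (42, 194), (43, 195)] [(520, 175), (521, 174), (522, 174), (523, 177), (524, 174), (525, 164), (526, 141), (527, 202), (528, 248), (529, 250), (530, 250), (531, 250), (532, 251), (533, 250)]
177 [(30, 248), (31, 248), (32, 247), (33, 248), (34, 249), (35, 250), (36, 237), (37, 189), (38, 185), (39, 194), (40, 193), (41, 192), (42, 193), (43, 192)] [(520, 166), (521, 166), (522, 163), (523, 164), (524, 166), (525, 150), (526, 141), (527, 240), (528, 250), (529, 250), (530, 250), (531, 250), (532, 250), (533, 250)]
178 [(30, 248), (31, 248), (32, 248), (33, 248), (34, 248), (35, 249), (36, 247), (37, 216), (38, 173), (39, 177), (40, 181), (41, 181), (42, 182), (43, 182)] [(520, 142), (521, 146), (522, 147), (523, 147), (524, 140), (525, 127), (526, 193), (527, 248), (528, 250), (529, 250), (530, 250), (531, 250), (532, 250), (533, 250)]
```

```bash
python3 - <<'E'
from h import *
c=cam("wrist");s=robot.read_state();Rm=R.from_rotvec(s["orientation"]).as_matrix()
for z in(.052,.054,.056,.058,.060):
  P=onz(c,[(36.5,176),(526.8,176)],z);E=onz(c,[(36.5,181.6),(526.8,181.0)],z).mean(0)
  t=Rm.T@(E-s["tool_pos"]);E2=E[:2]-[.5213,.0325]
  print(z,np.linalg.norm(P[0]-P[1]).round(4),t.round(4),"u",E2@[.2045,.979])
E
```

```text
0.052 0.1884 [ 0.0499  0.0018 -0.0235] u -0.08460326308535823
0.054 0.1852 [ 0.0502  0.0018 -0.0255] u -0.08430363476220519
0.056 0.182 [ 0.0505  0.0017 -0.0275] u -0.08400400643905212
0.058 0.1788 [ 0.0508  0.0017 -0.0295] u -0.08370437811589908
0.06 0.1756 [ 0.0511  0.0016 -0.0315] u -0.08340474979274601
```

>>> drive_tool:
  increments:
    - [1, 0.02, 0.1, 0, 0, 0, 0]
    - [1, 0.04, 0.2, 0, 0, 0, 0]
    - [1, 0.05, 0.25, 0, 0, 0, 0]
    - [1, 0.05, 0.25, 0, 0, 0, 0]
    - [1, 0.05, 0.25, 0, 0, 0, 0]

```text
t: 7.82
tool_pos: [0.4947, -0.093, 0.0286]
orientation: [2.438, 1.981, -0.0]
force: [0.1, -0.8, -2.7]
opening: 0.0399
```

```bash
python3 edge.py; python3 -c "
from h import *
cam('wrist','w6.png');s=robot.read_state();print(s['force'],s['tool_pos'])"
```

```text
t 7.8667 [ 0.49469298 -0.09300271  0.02863788]
100 [(174, 365), (175, 376), (176, 366), (177, 367), (178, 361), (179, 356), (180, 357), (181, 360), (182, 356), (183, 354), (184, 369), (185, 359), (186, 373), (187, 370), (188, 367), (189, 368), (190, 369), (191, 366)]
180 [(174, 376), (175, 382), (176, 372), (177, 377), (178, 370), (179, 374), (180, 369), (181, 364), (182, 367), (183, 363), (184, 370), (185, 371), (186, 372), (187, 379), (188, 381), (189, 378), (190, 370), (191, 376)]
400 [(174, 352), (175, 348), (176, 357), (177, 356), (178, 360), (179, 352), (180, 351), (181, 350), (182, 340), (183, 348), (184, 366), (185, 365), (186, 362), (187, 361), (188, 357), (189, 356), (190, 365), (191, 367)]
480 [(174, 348), (175, 348), (176, 346), (177, 340), (178, 347), (179, 345), (180, 351), (181, 349), (182, 352), (183, 332), (184, 339), (185, 332), (186, 326), (187, 327), (188, 324), (189, 324), (190, 326), (191, 325)]
176 [(30, 249), (31, 250), (32, 243), (33, 210), (34, 183), (35, 191), (36, 193), (37, 194), (38, 192), (39, 195), (40, 195), (41, 197), (42, 196), (43, 194)] [(520, 184
[... 190 characters left out ...]
 245), (33, 212), (34, 180), (35, 189), (36, 192), (37, 190), (38, 190), (39, 190), (40, 191), (41, 192), (42, 193), (43, 193)] [(520, 183), (521, 181), (522, 179), (523, 182), (524, 182), (525, 182), (526, 178), (527, 174), (528, 149), (529, 121), (530, 243), (531, 251), (532, 251), (533, 251)]
178 [(30, 248), (31, 250), (32, 248), (33, 229), (34, 176), (35, 184), (36, 189), (37, 188), (38, 188), (39, 189), (40, 191), (41, 191), (42, 191), (43, 189)] [(520, 181), (521, 178), (522, 179), (523, 177), (524, 180), (525, 179), (526, 177), (527, 170), (528, 145), (529, 142), (530, 250), (531, 251), (532, 251), (533, 251)]
[ 0.88099326 -1.46837274 -2.34241341] [ 0.49469964 -0.09301038  0.0286422 ]
```

View pics/w6.png

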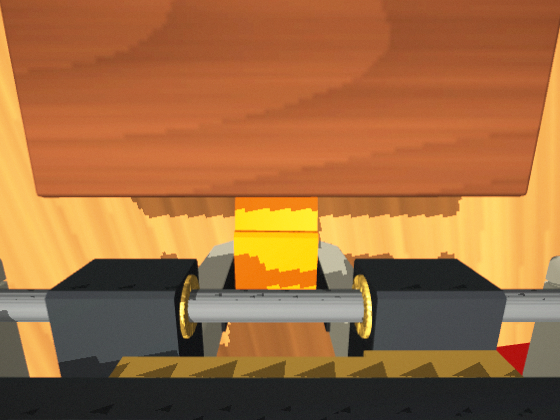

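```bash
python3 - <<'E'
from h import *
c=cam("wrist");s=robot.read_state();Rm=R.from_rotvec(s["orientation"]).as_matrix();g=c["image"].astype(int)
for x in(100,180,400,480): print(x,[(r,int(g[r,x].sum())) for r in range(190,200)])
for r in(188,190): print([(x,int(g[r,x,0])) for x in (*range(32,42),*range(522,532))])
for z in(.056,.058,.060,.062):
  E=onz(c,[(37,196.3),(527.5,195.5)],z);E3=onz(c,[(36,190),(527.5,190)],z)
  t=Rm.T@(E.mean(0)-s["tool_pos"]);E2=E.mean(0)[:2]-[.5213,.0325]
  print(z,np.linalg.norm(E3[0]-E3[1]).round(4),t.round(4),"u",E2@[.2045,.979])
E
```

```text
100 [(190, 370), (191, 372), (192, 372), (193, 351), (194, 320), (195, 272), (196, 218), (197, 439), (198, 529), (199, 524)]
180 [(190, 374), (191, 368), (192, 367), (193, 339), (194, 286), (195, 253), (196, 180), (197, 269), (198, 336), (199, 340)]
400 [(190, 362), (191, 366), (192, 348), (193, 328), (194, 284), (195, 244), (196, 212), (197, 274), (198, 326), (199, 323)]
480 [(190, 319), (191, 320), (192, 325), (193, 292), (194, 256), (195, 226), (196, 372), (197, 521), (198, 552), (199, 550)]
[(32, 250), (33, 249), (34, 247), (35, 226), (36, 180), (37, 191), (38, 196), (39, 197), (40, 194), (41, 198), (522, 185), (523, 181), (524, 181), (525, 179), (526, 157), (527, 151), (528, 249), (529, 251), (530, 251), (531, 251)]
[(32, 250), (33, 250), (34, 249), (35, 236), (36, 195), (37, 189), (38, 194), (39, 195), (40, 199), (41, 196), (522, 177), (523, 181), (524, 179), (525, 165), (526, 142), (527, 208), (528, 250), (529, 251), (530, 251), (531, 251)]
0.056 0.1847 [ 0.0449  0.002  -0.0274] u -0.08344567588970841
0.058 0.1814 [ 0.0453  0.0019 -0.0294] u -0.08304700974897852
0.06 0.1782 [ 0.0457  0.0019 -0.0314] u -0.08264834360824863
0.062 0.1749 [ 0.0461  0.0018 -0.0334] u -0.08224967746751874
```

>>> drive_tool:
  increments:
    - [0, 0, 0, 0, 0, 0, 0]
    - [0, 0, 0, 0, 0, 0, 0]
    - [0, 0, 0, 0, 0, 0, 0]
    - [0, 0, 0, 0, 0, 0, 0]
    - [0, 0, 0, 0, 0, 0, 0]
    - [0, 0, 0, 0.6, 0, 0, 0]
    - [0, 0, 0, 1.6, 0, 0, 0]
    - [0, 0, 0, 3.2, 0, 0, 0]
    - [0, 0, 0.4, 4.8, 0, 0, 0]
    - [0, 0.1, 0.8, 6.4, 0, 0, 0]
    - [0, 0.2, 1.2, 8, 0, 0, 0]
    - [0, 0.2, 1.2, 9, 0, 0, 0]
    - [0, 0.2, 1.2, 9, 0, 0, 0]
    - [0, 0.2, 1.2, 9, 0, 0, 0]
    - [0, 0.2, 1.2, 9, 0, 0, 0]

```text
t: 9.22
tool_pos: [0.4993, -0.0629, 0.2528]
orientation: [-2.438, -1.981, 0.001]
force: [0.2, 0.2, 0.4]
opening: 0.0931
```

```bash
python3 - <<'E'
from h import *
import pickle
c=cam("wrist","w7.png");s=robot.read_state();print(s["t"],s["tool_pos"],s["orientation"],abs(s["dq"]).max())
pickle.dump(c,open("w7.pkl","wb"))
cv2.imwrite("pics/w7c.png",cv2.resize(c["image"][25:225,170:370],None,fx=3,fy=3,interpolation=cv2.INTER_CUBIC)[:,:,::-1])
c=cam("side");cv2.imwrite("pics/s7.png",cv2.resize(c["image"][150:270,200:360],None,fx=5,fy=5,interpolation=cv2.INTER_CUBIC)[:,:,::-1])
E
```

```text
9.2667 [ 0.4988404  -0.06287224  0.25195089] [-2.43669979 -1.97976295  0.00244521] 0.013607108531354842
```

View pics/w7.png

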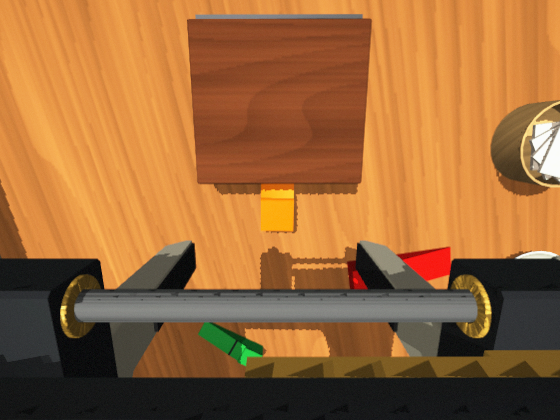

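View pics/s7.png

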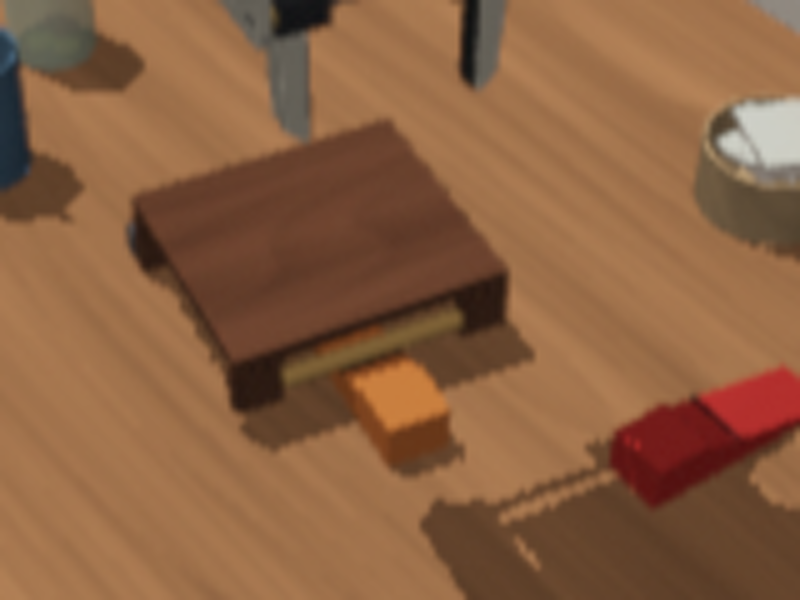

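```bash
python3 - <<'E'
from h import *
import pickle
c=pickle.load(open("w7.pkl","rb"));im=c["image"];g=im.astype(int)
s=robot.read_state();T=np.eye(4);T[:3,:3]=R.from_rotvec(s["orientation"]).as_matrix();T[:3,3]=s["tool_pos"];c["T"]=T@c["mount"]
m=((g[...,0]<185)&(g[...,0]-g[...,2]>50)&(g.sum(2)<420)).astype(np.uint8)
def cross(line,th,first=True):
    pass
# subpixel side edges and front/back edges via max gradient with parabola
gray=cv2.GaussianBlur(g[...,0].astype(np.float32),(0,0),.7)
def subp(v,lo,hi):
    d=np.abs(np.gradient(v))[lo:hi];k=int(d.argmax());k=min(max(k,1),len(d)-2);a,b,e=d[k-1:k+2];return lo+k+.5*(a-e)/(a-2*b+e)
L=np.array([(subp(gray[r],180,206),r) for r in range(30,175)]);Rr=np.array([(subp(gray[r],356,380),r) for r in range(30,175)])
F=np.array([(x,subp(gray[:,x],176,192)) for x in(*range(204,212),*range(362,362))]);
rb=np.array([(x,subp(g[:,x,2].astype(float),12,25)) for x in range(205,355)])
def fit(P,v):  # robust
    vx,vy,x0,y0=cv2.fitLine(P.astype(np.float32),cv2.DIST_HUBER,0,.01,.01).ravel();return vx,vy,x0,y0
fl,fr,fb=fit(L,0),fit(Rr,0),fit(rb,0)
def inter(a,b):
    A=np.array([[a[0],-b[0]],[a[1],-b[1]]]);t=np.linalg.solve(A,[b[2]-a[2],b[3]-a[3]]);return np.array([a[2]+t[0]*a[0],a[3]+t[0]*a[1]])
print("front rows",F[:,1], [ (r,int(g[r,x].sum())) for x in (206,) for r in range(178,190)],[ (r,int(g[r,340].sum())) for r in range(178,190)])
bl,br=inter(fl,fb),inter(fr,fb);print(bl,br)
for fr_row in(184.0,):
  q1=np.array([fl[2]+(fr_row-fl[3])/fl[1]*fl[0],fr_row]);q2=np.array([fr[2]+(fr_row-fr[3])/fr[1]*fr[0],fr_row])
  print(q1,q2)
  for z in(.056,.058,.06,.062):
    B=onz(c,[bl,br],z);Fz=onz(c,[q1,q2],z)
    print(z,"back w",np.linalg.norm(B[0]-B[1]).round(4),"front w",np.linalg.norm(Fz[0]-Fz[1]).round(4),"depth",np.linalg.norm(B.mean(0)-Fz.mean(0)).round(4),Fz.mean(0).round(4))
obj=np.array([[81,90,0],[81,-90,0],[-81,90,0],[-81,-90,0]],float)/1000
ok,rv,tv=cv2.solvePnP(obj,np.array([bl,br,q1,q2]),c["K"],np.array(c["dist"],float),flags=cv2.SOLVEPNP_ITERATIVE)
Rw=c["T"][:3,:3]@cv2.Rodrigues(rv)[0];print("x axis z",Rw[2,0],"y axis z",Rw[2,1],"centre",c["T"][:3,:3]@tv.ravel()+c["T"][:3,3])
H=onz(c,[(261,232),(295,231.5)],.032);print("heel end",H)
u=np.array([.2045,.979]);print("edge-heelend",(onz(c,[q1,q2],.06).mean(0)-H.mean(0))[:2]@u)
for r in range(224,238):print(r,g[r,275].sum(),end=" ")
E
```

```text
front rows [183.82827759 183.82489014 183.83074951 183.87635803 183.93130493
 183.97822571 183.98051453 183.96542358] [(178, 274), (179, 273), (180, 283), (181, 283), (182, 245), (183, 254), (184, 399), (185, 464), (186, 463), (187, 472), (188, 465), (189, 460)] [(178, 265), (179, 256), (180, 243), (181, 242), (182, 213), (183, 187), (184, 238), (185, 264), (186, 259), (187, 258), (188, 264), (189, 257)]
[186.33763   18.498589] [371.59195  17.90931]
[196.98570251 184.        ] [360.62042236 184.        ]
0.056 back w 0.1807 front w 0.1807 depth 0.1632 [ 0.504  -0.0499  0.056 ]
0.058 back w 0.1796 front w 0.1797 depth 0.1622 [ 0.504  -0.0496  0.058 ]
0.06 back w 0.1786 front w 0.1786 depth 0.1612 [ 0.5041 -0.0493  0.06  ]
0.062 back w 0.1775 front w 0.1775 depth 0.1603 [ 0.5041 -0.0489  0.062 ]
x axis z 0.0013360360358932923 y axis z -0.002300578135610271 centre [0.52051372 0.02984262 0.05781338]
heel end [[ 0.46994129 -0.10755784  0.032     ]
 [ 0.51102113 -0.1154918   0.032     ]]
edge-heelend 0.06373880721241272
224 438 225 431 226 439 227 440 228 443 229 429 230 417 231 322 232 371 233 441 234 445 235 440 236 448 237 444
```

View pics/w7c.png

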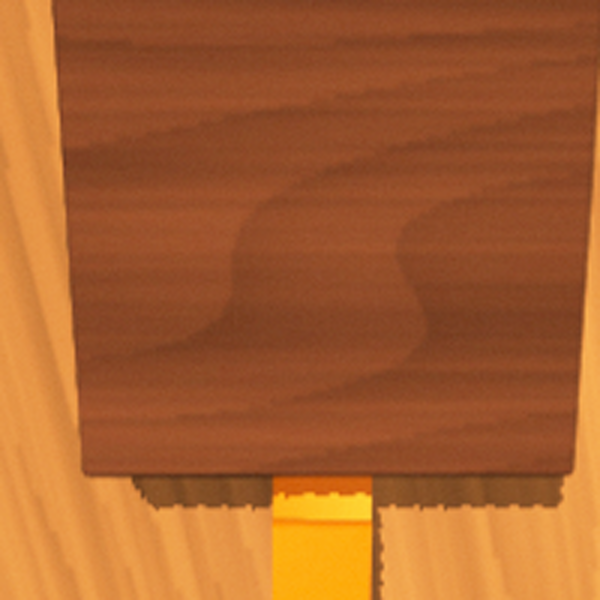

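The riser now reads level: PnP lean about 0.001 rad, and front and back widths match. I move on to the jar.

>>> drive_tool:
  increments:
    - [0, -1.1, 15, 0, 0, 0, -0.68]
    - [0, -1.1, 15, 0, 0, 0, -0.68]
    - [0, -1.1, 15, 0, 0, 0, -0.68]
    - [0, -1.1, 15, 0, 0, 0, -0.68]
    - [0, -1.1, 15, 0, 0, 0, -0.68]
    - [0, -1.1, 15, 0, 0, 0, -0.68]
    - [0, -1.1, 15, 0, 0, 0, -0.68]
    - [0, -1.1, 15, 0, 0, 0, -0.68]
    - [0, -1.1, 15, 0, 0, 0, -0.68]
    - [0, -1.1, 15, 0, 0, 0, -0.68]
    - [0, -1.1, 15, 0, 0, 0, -0.68]
    - [0, -1.1, 15, 0, 0, 0, -0.68]
    - [0, -1.1, 15, 0, 0, 0, -0.68]

```text
t: 10.4
tool_pos: [0.4716, 0.3113, 0.252]
orientation: [2.958, 1.055, -0.004]
force: [0.2, -0.1, -0.1]
opening: 0.093
```

```bash
python3 - <<'E'
from h import *
import pickle
c=cam("wrist","w8.png");s=robot.read_state();print(s["t"],s["tool_pos"],s["orientation"],abs(s["dq"]).max())
pickle.dump(c,open("w8.pkl","wb"))
E
```

```text
10.45 [0.47196286 0.31086708 0.25242311] [ 2.95893285  1.0533943  -0.00322979] 0.015380396617100016
```

View pics/w8.png

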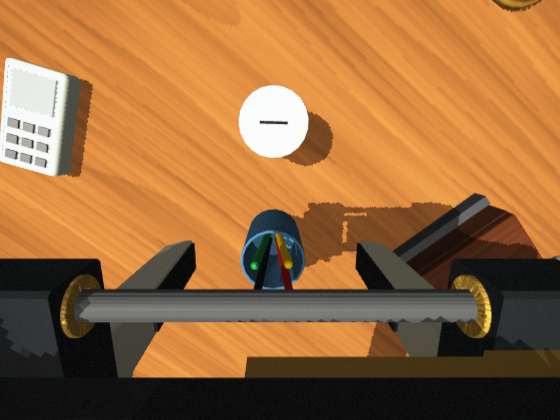

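The wrist view shows the jar lid as a white disc around (274,121). The pot is directly behind it at (274,250), so the jaw axis misses it.

```bash
python3 - <<'E'
from h import *
import pickle
c=pickle.load(open("w8.pkl","rb"));im=c["image"];h=cv2.cvtColor(im,cv2.COLOR_RGB2HSV)
s=robot.read_state();print(s["tool_pos"],s["orientation"]);T=np.eye(4);T[:3,:3]=R.from_rotvec(s["orientation"]).as_matrix();T[:3,3]=s["tool_pos"];c["T"]=T@c["mount"]
m=((h[...,1]<60)&(h[...,2]>180)).astype(np.uint8);m[:,:200]=0;m[:,350:]=0;m[200:]=0
m=cv2.morphologyEx(m,cv2.MORPH_CLOSE,np.ones((9,9)))
cn=max(cv2.findContours(m,0,1)[0],key=cv2.contourArea)
P=onz(c,cn.reshape(-1,2)+0.0,.1);ctr,rad=cv2.minEnclosingCircle(P[:,:2].astype(np.float32));print("jar",ctr,rad,cv2.boundingRect(cn))
t=T[:3,:3].T@(np.array([*ctr,.05])-s["tool_pos"]);print("in tool",t)
o=s["orientation"];print("yaw",2*np.degrees(np.arctan2(o[1],o[0]))-90)
E
```

```text
[0.47196286 0.31086708 0.25242311] [ 2.95893285  1.0533943  -0.00322979]
jar (0.5305263996124268, 0.3613962233066559) 0.0322999432682991 (239, 85, 70, 73)
in tool [ 0.07776158 -0.00215643  0.20225352]
yaw -50.80805260758035
```

>>> drive_tool:
  increments:
    - [0, 1.2, 1, 0, 0, 0, 0]
    - [0, 2.32, 2, 0, 0, 0, 0]
    - [0, 2.32, 2, -1, 0, 0, 0]
    - [0, 2.32, 2, -2.2, 0, 0, 0]
    - [0, 2.32, 2, -3.4, 0, 0, 0]
    - [0, 2.32, 2, -4.6, 0, 0, 0]
    - [0, 2.32, 2, -5.8, 0, 0, 0]
    - [0, 2.32, 2, -6.8, 0, 0, 0]
    - [0, 2.32, 2, -7.4, 0, 0, 0]
    - [0, 2.32, 2, -7.65, 0, 0, 0]
    - [0, 2.32, 2, -7.65, 0, 0, 0]
    - [0, 2.32, 2, -7.65, 0, 0, 0]
  squeeze: 15

```text
t: 11.45
tool_pos: [0.5308, 0.3613, 0.0631]
orientation: [2.96, 1.053, 0.001]
force: [-0.2, -0.3, -0.1]
opening: 0.0928
```

```bash
python3 - <<'E'
from h import *
c=cam("wrist","w9.png");s=robot.read_state();print(s["t"],s["tool_pos"],s["force"])
E
```

```text
11.5 [0.53136539 0.36185644 0.06405409] [-0.21306198 -0.60192954  0.39730106]
```

View pics/w9.png

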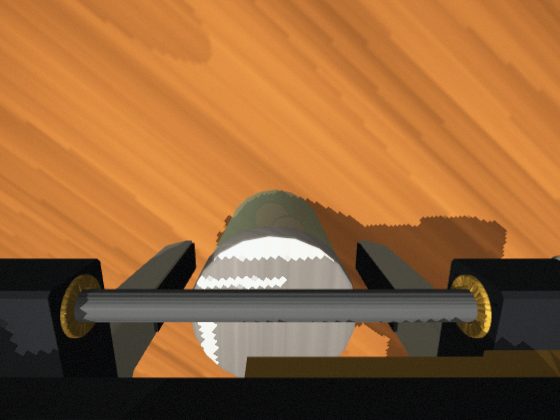

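>>> drive_tool:
  increments:
    - [0.15, 0, 0, 0, 0, 0, 0]
    - [0.22, 0, 0, 0, 0, 0, 0]
    - [0.25, 0, 0, 0, 0, 0, 0]
    - [0.28, 0, 0, 0, 0, 0, 0]
    - [0.31, 0, 0, 0, 0, 0, 0]
    - [0.34, 0, 0, 0, 0, 0, 0]
    - [0.37, 0, 0, 0, 0, 0, 0]
    - [0.45, 0, 0, 0, 0, 0, 0]
    - [0.6, 0, 0, 0, 0, 0, 0]
    - [0.6, 0, 0, 0, 0, 0, 0]
    - [0.6, 0, 0, 0, 0, 0, 0]
  squeeze: 15

```text
t: 12.42
tool_pos: [0.5303, 0.3621, 0.0627]
orientation: [-2.959, -1.055, -0.0]
force: [-0.5, -1.4, 3.7]
opening: 0.0641
```

```bash
python3 - <<'E'
from h import *
c=cam("wrist","w10.png");s=robot.read_state();print(s["t"],s["tool_pos"],s["force"],s["opening"])
E
```

```text
12.4667 [0.53026521 0.36211512 0.06264036] [-0.92292575 -1.61337079  3.06919024] 0.0641433790742641
```

View pics/w10.png

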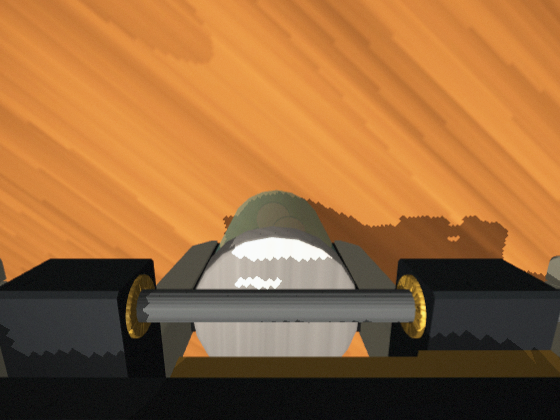

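>>> drive_tool:
  increments:
    - [0.6, 0, 0, 0.2, 0, 0, 0]
    - [0.6, 0, 0, 0.6, 0, 0, 0]
    - [0.6, 0, 0, 1.2, 0, 0, 0]
    - [0.6, 0, 0, 2, 0, 0, 0]
    - [0.6, 0, 0, 2.8, 0, 0, 0]
    - [0.6, 0, 0, 3.6, 0, 0, 0]
    - [0.6, 0, 0, 4.2, 0, 0, 0]
    - [0.6, 0, 0, 4.5, 0, 0, 0]
    - [0.6, 0, 0, 4.5, 0, 0, 0]
    - [0.6, 0, 0, 4.5, 0, 0, 0]

```text
t: 13.3
tool_pos: [0.5301, 0.362, 0.1747]
orientation: [-2.959, -1.055, -0.0]
force: [0.0, 0.3, -3.3]
opening: 0.0638
```

```bash
python3 - <<'E'
from h import *
c=cam("wrist","w11.png");s=robot.read_state();print(s["t"],s["tool_pos"],s["force"],s["opening"],s["orientation"])
c=cam("side");cv2.imwrite("pics/s11.png",cv2.resize(c["image"][60:220,130:330],None,fx=3.7,fy=3.7,interpolation=cv2.INTER_CUBIC)[:,:,::-1])
E
```

```text
13.35 [0.52954274 0.36171319 0.17365144] [ 0.19769336 -0.53170118 -2.21245774] 0.06421666803477177 [ 2.95898129e+00  1.05464407e+00 -2.65852968e-03]
```

View pics/w11.png

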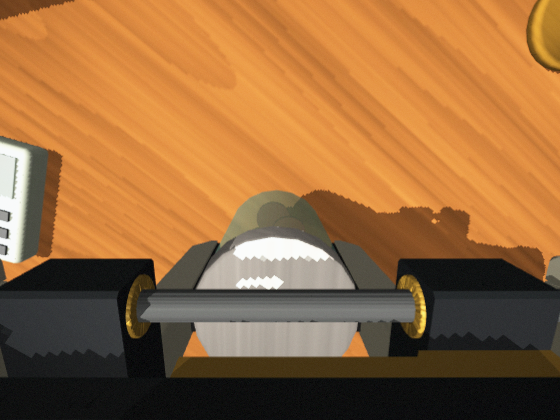

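View pics/s11.png

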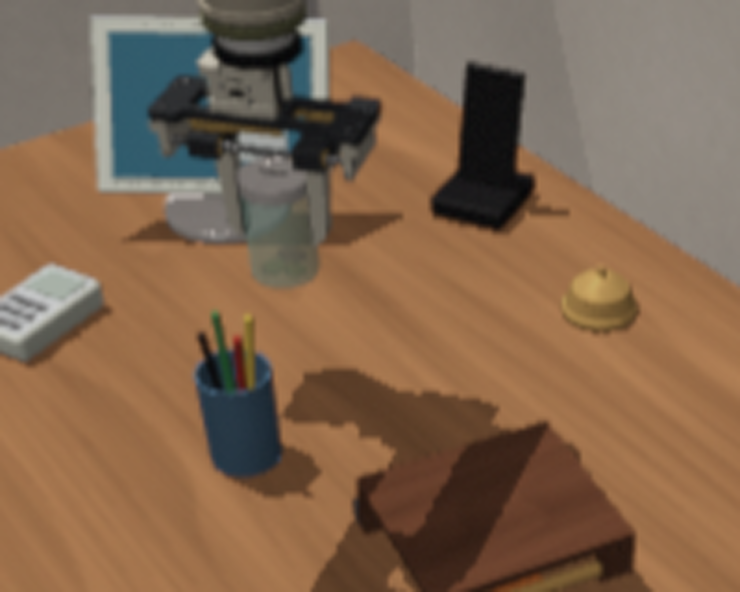

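```bash
python3 - <<'E'
import cv2,numpy as np
a=[cv2.resize(cv2.imread(f"pics/w{i}.png")[180:300,190:360],None,fx=2.3,fy=2.3,interpolation=cv2.INTER_CUBIC) for i in(10,11)]
cv2.imwrite("pics/cmp.png",np.hstack(a))
E
```

```text
(no output)
```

View pics/cmp.png

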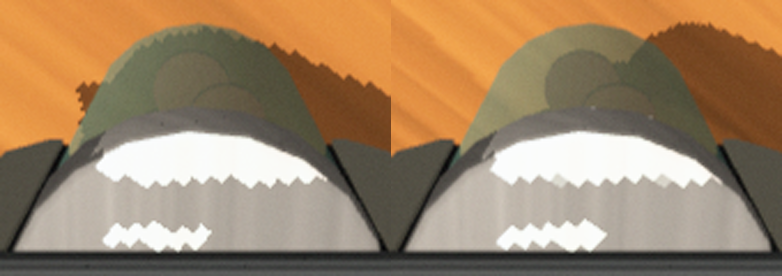

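>>> drive_tool:
  increments:
    - [0.6, -0.01, -0.3, 0.2, 0, 0, 0]
    - [0.6, -0.03, -1, 0.4, 0, 0, 0]
    - [0.6, -0.06, -2, 0.4, 0, 0, 0]
    - [0.6, -0.09, -3.2, 0.4, 0, 0, 0]
    - [0.6, -0.12, -4.4, 0.4, 0, 0, 0]
    - [0.6, -0.16, -5.6, 0.4, 0, 0, 0]
    - [0.6, -0.19, -6.8, 0.4, 0, 0, 0]
    - [0.6, -0.22, -8, 0.4, 0, 0, 0]
    - [0.6, -0.26, -9.2, 0.3, 0, 0, 0]
    - [0.6, -0.29, -10.4, 0.2, 0, 0, 0]
    - [0.6, -0.32, -11.4, 0, 0, 0, 0]
    - [0.6, -0.35, -12.3, -0.3, 0, 0, 0]
    - [0.6, -0.36, -12.9, -0.6, 0, 0, 0]
    - [0.6, -0.37, -13.2, -0.9, 0, 0, 0]
    - [0.6, -0.37, -13.22, -1, 0, 0, 0]
    - [0.6, -0.37, -13.22, -1, 0, 0, 0]
    - [0.6, -0.37, -13.22, -1, 0, 0, 0]

```text
t: 14.82
tool_pos: [0.5207, 0.0323, 0.1497]
orientation: [-2.958, -1.055, 0.001]
force: [-0.7, 0.8, -2.9]
opening: 0.0636
```

```bash
python3 - <<'E'
from h import *
c=cam("wrist","w12.png");s=robot.read_state();print(s["t"],s["tool_pos"],s["force"],s["opening"],s["orientation"],abs(s["dq"]).max())
c=cam("side");cv2.imwrite("pics/s12.png",cv2.resize(c["image"][130:270,190:360],None,fx=4.2,fy=4.2,interpolation=cv2.INTER_CUBIC)[:,:,::-1])
E
```

```text
14.8667 [0.52100496 0.03247928 0.15012087] [-0.63889332 -0.76611966 -3.49870501] 0.06390009902830583 [-2.95845735e+00 -1.05607688e+00 -4.28689945e-04] 0.007031602125334623
```

View pics/s12.png

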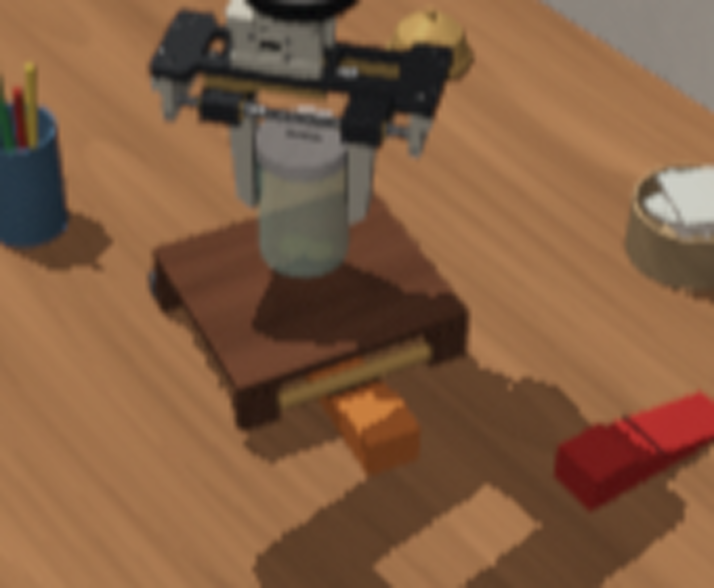

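View pics/w12.png

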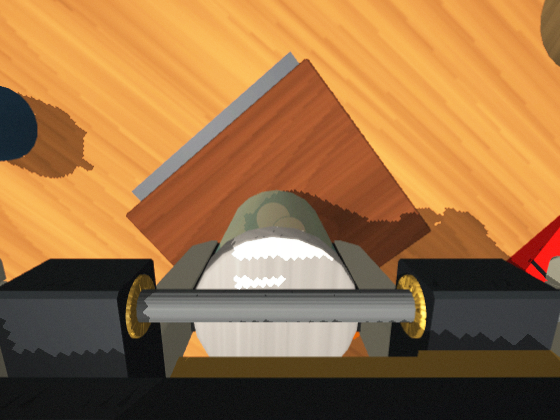

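>>> drive_tool:
  increments:
    - [0.6, 0, -0.02, -0.2, 0, 0, 0]
    - [0.6, 0, -0.03, -0.45, 0, 0, 0]
    - [0.6, 0, -0.03, -0.65, 0, 0, 0]
    - [0.6, 0, -0.03, -0.8, 0, 0, 0]
    - [0.6, 0, -0.03, -0.88, 0, 0, 0]
    - [0.6, 0, -0.03, -0.92, 0, 0, 0]
    - [0.6, 0, -0.03, -0.94, 0, 0, 0]
    - [0.6, 0, -0.03, -0.96, 0, 0, 0]
    - [0.6, 0, -0.03, -0.98, 0, 0, 0]
    - [0.6, 0, -0.03, -1, 0, 0, 0]
    - [0.6, 0, -0.03, -1, 0, 0, 0]

```text
t: 15.83
tool_pos: [0.521, 0.0308, 0.125]
orientation: [2.959, 1.055, 0.0]
force: [0.7, -0.3, -2.6]
opening: 0.0641
```

```bash
python3 - <<'E'
from h import *
s=robot.read_state();print(s["t"],s["tool_pos"],s["force"],s["opening"])
c=cam("side");cv2.imwrite("pics/s13.png",cv2.resize(c["image"][130:270,190:360],None,fx=4.2,fy=4.2,interpolation=cv2.INTER_CUBIC)[:,:,::-1])
for _ in range(4):
  s=robot.read_state();cam("top");print(s["tool_pos"][2],s["force"])
E
```

```text
15.8333 [0.52096025 0.03076527 0.12496537] [ 0.69688918 -0.25833316 -2.64922727] 0.06410131908254885
0.12497632865582697 [-0.39738053 -1.19967524 -3.02234765]
0.12498515316469282 [-0.2186007   0.50922233 -2.69491544]
0.12498495199645725 [ 0.14780226 -0.29891375 -3.21903486]
0.12496759961937322 [ 0.3417794  -0.25612937 -3.82924308]
```

View pics/s13.png

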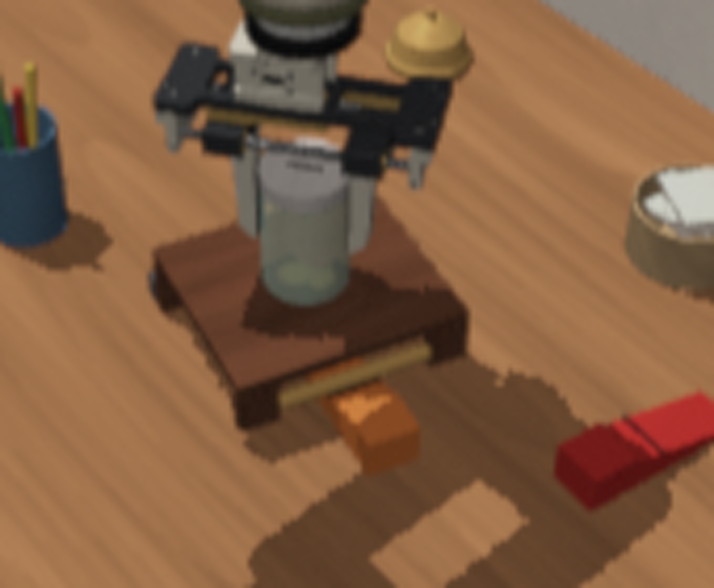

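>>> drive_tool:
  increments:
    - [0.6, 0, 0, -0.015, 0, 0, 0]
    - [0.6, 0, 0, -0.03, 0, 0, 0]
    - [0.6, 0, 0, -0.045, 0, 0, 0]
    - [0.6, 0, 0, -0.06, 0, 0, 0]
    - [0.6, 0, 0, -0.07, 0, 0, 0]
    - [0.6, 0, 0, -0.08, 0, 0, 0]
    - [0.6, 0, 0, -0.08, 0, 0, 0]

```text
t: 16.67
tool_pos: [0.5208, 0.0308, 0.1228]
orientation: [-2.959, -1.055, 0.0]
force: [0.1, -0.1, -2.9]
opening: 0.0638
```

```bash
python3 - <<'E'
from h import *
for _ in range(3):
  s=robot.read_state();cam("top");print(s["t"],s["tool_pos"][2],s["force"])
E
```

```text
16.6667 0.12278970613055668 [ 0.14495803 -0.14556895 -2.93096015]
16.7167 0.12284464179453386 [ 0.46796463  0.38017135 -3.32196203]
16.7667 0.12288298580277365 [-0.08136277  0.25481584 -1.60894002]
```

>>> drive_tool:
  increments:
    - [0.6, 0, 0, -0.01, 0, 0, 0]
    - [0.6, 0, 0, -0.02, 0, 0, 0]
    - [0.6, 0, 0, -0.03, 0, 0, 0]
    - [0.6, 0, 0, -0.03, 0, 0, 0]

```text
t: 17.15
tool_pos: [0.521, 0.0308, 0.1227]
orientation: [2.959, 1.055, 0.0]
force: [-3.7, 1.3, 3.9]
opening: 0.0638
```

```bash
python3 - <<'E'
from h import *
for _ in range(4):
  s=robot.read_state();cam("top");print(s["t"],s["tool_pos"][2],s["force"])
E
```

```text
17.15 0.1227065282261027 [-3.68399071  1.25617114  3.85544468]
17.2 0.12266104584179803 [-3.70909307  0.78018381  5.06675421]
17.25 0.1226925259925837 [-3.8201948   0.74387067  6.29081841]
17.3 0.12269538520999831 [-3.59693364  0.18946914  5.4834532 ]
```

>>> drive_tool:
  increments:
    - [0.3, 0, 0, 0.01, 0, 0, 0]
    - [0.27, 0, 0, 0.01, 0, 0, 0]
    - [0.24, 0, 0, 0.01, 0, 0, 0]
    - [0.2, 0, 0, 0.01, 0, 0, 0]
    - [0.1, 0, 0, 0.01, 0, 0, 0]
    - [0, 0, 0, 0.01, 0, 0, 0]
    - [0, 0, 0, 0.01, 0, 0, 0]
    - [0, 0, 0, 0.01, 0, 0, 0]

```text
t: 18.02
tool_pos: [0.5209, 0.0308, 0.1224]
orientation: [-2.959, -1.055, -0.0]
force: [-0.2, 0.7, -0.5]
opening: 0.0919
```

```bash
python3 - <<'E'
from h import *
c=cam("wrist","w14.png");s=robot.read_state();print(s["t"],s["tool_pos"],s["force"],s["opening"])
c=cam("side");cv2.imwrite("pics/s14.png",cv2.resize(c["image"][130:270,190:360],None,fx=4.2,fy=4.2,interpolation=cv2.INTER_CUBIC)[:,:,::-1])
E
```

```text
18.0667 [0.52087941 0.03078363 0.12235743] [-0.82597648 -0.98413989  0.90814801] 0.0928840872008724
```

View pics/w14.png

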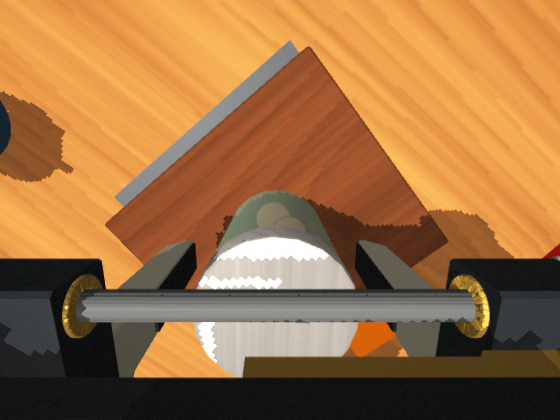

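View pics/s14.png

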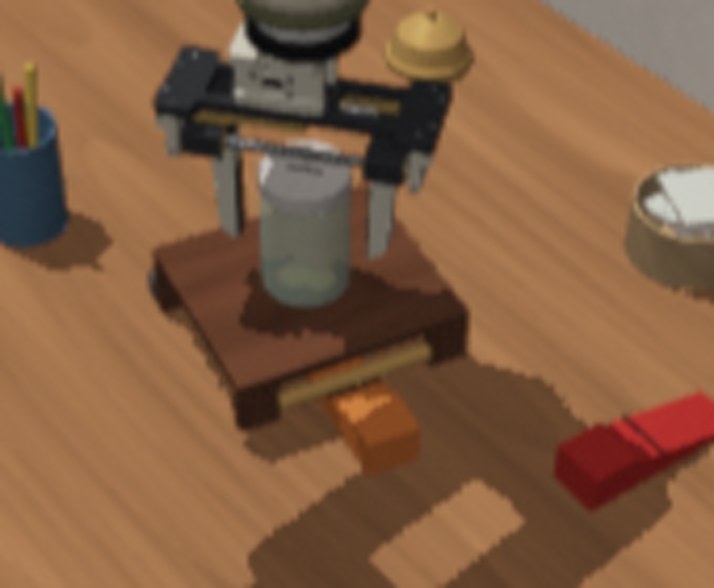

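Jar released and standing. I retreat straight up, then back for a last look.

>>> drive_tool:
  increments:
    - [0, 0, 0, 0.3, 0, 0, 0]
    - [0, 0, 0, 0.9, 0, 0, 0]
    - [0, 0, 0, 1.8, 0, 0, 0]
    - [0, 0, 0, 3, 0, 0, 0]
    - [0, 0, 0, 4.2, 0, 0, 0]
    - [0, 0, 0, 5.4, 0, 0, 0]
    - [0, 0, 0, 6, 0, 0, 0]
    - [0, -0.8, -1.5, 6.4, 0, 0, 0.1]
    - [0, -0.8, -3, 6.8, 0, 0, 0.22]
    - [0, -0.8, -4, 7, 0, 0, 0.34]
    - [0, -0.8, -4, 7, 0, 0, 0.46]
    - [0, -0.8, -4, 7, 0, 0, 0.58]
    - [0, -0.8, -4, 7, 0, 0, 0.68]
    - [0, -0.8, -4, 7, 0, 0, 0.68]
    - [0, -0.8, -4, 7, 0, 0, 0.68]
    - [0, -0.8, -4, 7, 0, 0, 0.68]

```text
t: 19.45
tool_pos: [0.5009, -0.0691, 0.2977]
orientation: [2.441, 1.977, 0.0]
force: [0.9, -0.5, 0.2]
opening: 0.093
```

```bash
python3 - <<'E'
from h import *
import pickle
c=cam("wrist","w15.png");s=robot.read_state();print(s["t"],s["tool_pos"],s["force"],s["opening"],abs(s["dq"]).max());pickle.dump(c,open("w15.pkl","wb"))
c=cam("side");cv2.imwrite("pics/s15.png",cv2.resize(c["image"][130:270,190:360],None,fx=4.2,fy=4.2,interpolation=cv2.INTER_CUBIC)[:,:,::-1])
E
```

```text
19.5 [ 0.50090514 -0.06906856  0.29759154] [ 0.42958777 -0.22243548 -0.49682904] 0.09302590643121081 0.012617306800592051
```

View pics/w15.png

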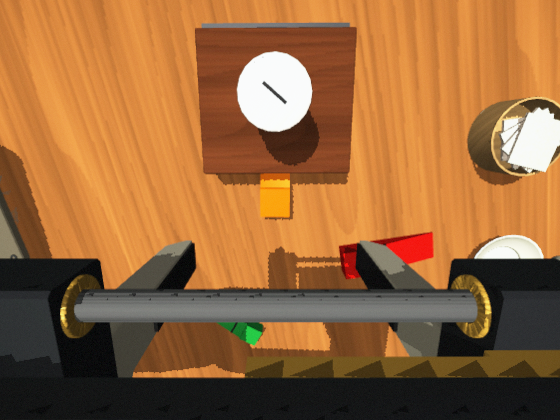

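View pics/s15.png

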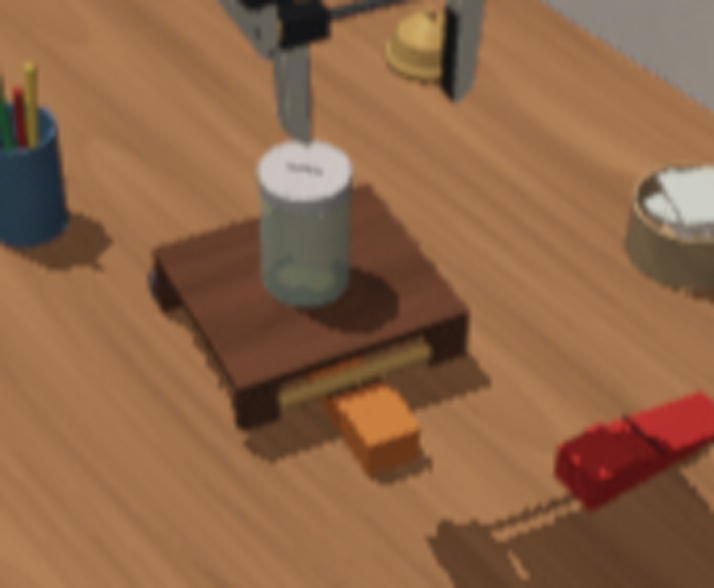

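The jar stands upright on the riser, lid at (275,92), with the wedge in place. Last numeric check of lean and centring:

```bash
python3 - <<'E'
from h import *
c=cam("wrist");g=c["image"].astype(int);s=robot.read_state()
gray=cv2.GaussianBlur(g[...,0].astype(np.float32),(0,0),.7)
def subp(v,lo,hi):
    d=np.abs(np.gradient(v))[lo:hi];k=int(d.argmax());k=min(max(k,1),len(d)-2);a,b,e=d[k-1:k+2];return lo+k+.5*(a-e)/(a-2*b+e)
def fit(P): return cv2.fitLine(np.array(P,np.float32),cv2.DIST_HUBER,0,.01,.01).ravel()
fl=fit([(subp(gray[r],190,212),r) for r in range(36,165)]);fr=fit([(subp(gray[r],342,364),r) for r in range(36,165)])
fb=fit([(x,subp(g[:,x,2].astype(float),22,35)) for x in range(210,345)])
ff=fit([(x,subp(gray[:,x],167,182)) for x in (*range(207,214),*range(342,350))])
def inter(a,b):
    t=np.linalg.solve([[a[0],-b[0]],[a[1],-b[1]]],[b[2]-a[2],b[3]-a[3]]);return np.array([a[2]+t[0]*a[0],a[3]+t[0]*a[1]])
q=np.array([inter(fl,fb),inter(fr,fb),inter(fl,ff),inter(fr,ff)]);print(q.round(1).tolist())
obj=np.array([[81,90,0],[81,-90,0],[-81,90,0],[-81,-90,0]],float)/1000
ok,rv,tv=cv2.solvePnP(obj,q,c["K"],np.array(c["dist"],float))
Rw=c["T"][:3,:3]@cv2.Rodrigues(rv)[0];print("lean",Rw[2,0],Rw[2,1])
ctr=onz(c,q,.06).mean(0);print("riser",ctr)
P=onz(c,q,.06);print(np.linalg.norm(P[0]-P[1]),np.linalg.norm(P[2]-P[3]))
h=cv2.cvtColor(c["image"],cv2.COLOR_RGB2HSV);m=((h[...,1]<60)&(h[...,2]>180)).astype(np.uint8);m[:45]=0;m[140:]=0;m[:,:220]=0;m[:,330:]=0
m=cv2.morphologyEx(m,cv2.MORPH_CLOSE,np.ones((11,11)));cn=max(cv2.findContours(m,0,1)[0],key=cv2.contourArea)
J,r=cv2.minEnclosingCircle(onz(c,cn.reshape(-1,2),.16)[:,:2].astype(np.float32));print("jar",J,r,"off",np.array(J)-ctr[:2])
E
```

```text
[[194.3000030517578, 27.5], [356.8999938964844, 26.600000381469727], [203.3000030517578, 174.0], [349.1000061035156, 171.39999389648438]]
lean -0.002770091847206111 0.017513202852080724
riser [0.52201168 0.0301726  0.06      ]
0.1795156811465529 0.1795303542004643
jar (0.5204795002937317, 0.030787216499447823) 0.03221012279391289 off [-0.00153218  0.00061461]
```

```bash
python3 -c "
from plant import robot
print(robot.close_job())"
```

```text
the job is handed in; nothing more can be done
None
```

I pushed the large orange wedge thin end first under the brass bar and let go of it. Then I lifted the tip jar with a 15 N grip and set it upright in the middle of the riser. The job was handed in about 20 s in, with the gripper clear of everything. The pen pot was never touched.

**Riser:** lean measured about +0.001 rad after the wedge was released, and −0.003 rad with the jar on top. The front and back edge widths agreed to within 0.1 mm.

**Jar:** it is centred to within about 2 mm and stands upright in both camera views. The final set-down pressed about 8 N, against the 25 N limit.

**Disagreements:**
- **Sideways tilt:** the last fit also showed 0.0175 rad of tilt along the front edge, against −0.002 rad before. I put this down to a shadow on that edge and did not re-measure it.
- **Wedge position:** my geometry has the board edge 43.9 mm ahead of the middle of the wedge's heel at level, the black-line rule gives 42 mm, and I measured about 43.7 mm. By the line rule the wedge could be 1.7 mm short, or roughly 0.003 rad of lean.
- **Riser position:** the wrist and overhead cameras disagreed by 2–4 mm, so I relied on the close-up wrist views.

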